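# Close and bolt the sampling-ring cabinet

### The arm

A 6-joint arm with a two-finger parallel gripper is mounted at the origin on the work surface. World frame = base frame: x ahead of the robot, y to its left, z up, the work surface at z = 0. Lengths are in m, angles in rad, forces in N, time in s.
With the tool pointing down it reaches from about 0.275 to 0.75 m from the base axis. Payload 10.2 kg.
Tool frame: the origin (TCP) lies midway between the tips of the shut fingers; the grasp point (between the pads) lies 19 mm behind it (env.hold_point_z is the distance from the TCP to the grasp point, in m); z points along the fingers, y is the line along which they close (so a half turn about z gives the same grasp; the last joint's range is limited). The gripper opens to 85 mm and grips with 20 to 120 N. Pads are 22 mm wide; open, the fingers measure 114 mm over their backs; the gripper's body (76 mm by 85 mm) begins 54 mm behind the grasp point. The pads swing forward as they close: fully open they stand 13 mm farther back than shut.
Start: joints at [1.019, 0.313, 1.498, -0, 1.331, -0.223], TCP at [0.17, 0.497, 0.231] pointing down, gripper open.
Joint ranges: [-2.94, 2.94], [-0.97, 2.17], [0.19, 2.56], [-1.23, 4.37], [0.02, 3.11], [-2.88, 2.88]. Speed limits (rad/s): [2.39, 2.39, 3.01, 3.14, 3.14, 3.14].

### API

Orientations are given as a unit quaternion [x, y, z, w].
In Python, from bench import env, kinematics, monitor, eyes, job gives the robot as it stands. The module is installed in compiled form; this text tells all that it offers. Calls block until the motion is done:
- env.reach(position, orientation): joint-space move of the TCP to a pose.
- env.movel(position, velocity=0.15, frame=None, guard=None): straight line of the TCP; frame=None keeps the orientation; velocity is the mean speed in m/s. With guard (N) it stops when the force on the tool has changed by that much, and returns True; else False.
- env.set_joints(angles): joint-space move.
- env.release() and env.close_gripper(effort=None): open the fingers fully, or close them until they stop; effort is the grip in N (None keeps the last).
- env.hold(seconds).
- kinematics.ik(position, orientation): joint angles nearest the present ones, or None.
- monitor.sense(): the state.
- eyes.grab_frame(name): name is "side" or "top"; returns a dict with "frame" (384x512x3 uint8, red, green, blue), "mtx" (3x3 intrinsics, pixels), "view" (4x4, takes a point from world to camera coordinates). Camera axes: x right, y down, z forward; pixel columns grow to the right and rows downward; lengths in m; the calibration is good to about 2 mm. A picture is of the moment at which its call begins. There is no depth.
A pose or a line that the arm cannot do raises env.MotionError and nothing moves.
- job.hand_in(): hands the job in; it is judged then, once.
The state is a dict: "clock": time; "joints": joint angles; "qvel": joint speeds; "joint_efforts": joint torques, N m; "position": TCP position; "ee_rot": TCP orientation; "contact_force": force on the tool from outside, world axes, zero at the start; "ft_torque": the same for the moment, N m; "finger_gap": opening from 0.0 (shut) to 1.0 (fully open); "gripper_force": force on a finger pad.
Only numpy, scipy, OpenCV 4.12 (cv2) and the standard library are available. Lean on these libraries where they do the work, as an engineer would, in place of code of your own. Each camera call takes 0.05 s, during which the arm holds its last target. There are 200 camera calls.

### The job

Close the low ring cabinet: with your fingertips push its frosted sliding door along the rails towards the end with the bolt, until you feel it drop into the locating notches and it lies level there. Then push the small steel bolt at that end across over the edge of the dropped door as far as it goes. Only push: do not lift the door off its rails, and leave the rings and everything lying around where they are.

Things in the scene. Friction and masses are not known exactly. Their poses are not given: they have to be found in the camera images.
- cabinet: Fixed low grey cabinet, open at the top: 230 (x) x 400 (y) x 107 mm. Origin: centre of its underside on the cart top; z up. The door runs along its y: +y closes, -y opens. Rails on both long sides, top at z 112 mm, gaps 5 mm deep in them are the notches; side guides up to z 124 mm, 1.5 mm play. End block with the bolt at y 141.5 to 200 mm, top z 130 mm, stops the door.
- door: Frosted acrylic door, panel 190 x 190 x 6 mm on four feet 8 mm high, 0.3 to 0.6 kg. Origin: its centre at the underside of the feet (panel top at z +14 mm); axes as the cabinet's. In the cabinet frame z is 112 mm on the rails, 107 mm dropped, home y 45 mm (+-3); starts 60 to 125 mm short. Slides with 1.5 to 4 N. Pressed hard on the end stop it may hang by friction, then drops when eased off.
- door_home (a point): Point fixed to the cabinet where the door's origin lies when the door has dropped home (cabinet frame x 0, y 45, z 107 mm).
- door_ledge (a point): Middle of the pushing (-y) face of the door's finger ledge: an upright aluminium angle 110 mm long (x), 4 mm thick, 18 mm high above the panel. The point is 9 mm above the panel, at x 0, y -57, z +23 mm of the door; 38 mm of bare panel lies behind it (-y). Push it towards +y to close.
- bolt (a joint): Slide bolt on the end block, moving to the cabinet's -y: 0 drawn back, 0.022 m fully across (18 mm over the door's edge). Starts at 0 to 0.0025, stays where left, needs about 2 N, passes over the door only when that has dropped. A steel strap (64 mm in x, y 145 to 153 mm, up to z 138 mm) bridges it.
- bolt_tab (a point): Middle of the outer (+y) face of the bolt's upright thumb tab, 30 mm wide (x), 5 mm thick, from z 128 to 150 mm of the cabinet; the point is 11 mm below its top, at cabinet y 184.5 mm when the bolt is at 0. Push it towards -y.
- ring0: One of four copper sampling rings standing in the cabinet's well under the door, 66 mm outside diameter, 20 mm high, top at z 78 mm of the cabinet. Origin: centre of its underside. Leave alone.
- ring1: One of four copper sampling rings standing in the cabinet's well under the door, 66 mm outside diameter, 20 mm high, top at z 78 mm of the cabinet. Origin: centre of its underside. Leave alone.
- ring2: One of four copper sampling rings standing in the cabinet's well under the door, 66 mm outside diameter, 20 mm high, top at z 78 mm of the cabinet. Origin: centre of its underside. Leave alone.
- ring3: One of four copper sampling rings standing in the cabinet's well under the door, 66 mm outside diameter, 20 mm high, top at z 78 mm of the cabinet. Origin: centre of its underside. Leave alone.
- ring_cap: Red plastic ring cap lying by the cabinet, 72 mm diameter, 16 mm high; origin at the centre of its underside. Leave alone.
- spatula: Chrome lab spatula lying on the cart between cabinet and robot, 212 mm long (its x), 20 mm wide, 13 mm high; origin at its middle, underside. Leave alone.
- mallet: Heavy black rubber mallet lying behind the cabinet: head 60 mm diameter, 95 mm long, with the origin under its middle; handle 24 mm thick running 270 mm to its -x. Leave alone.
- tin_a: Aluminium moisture tin with lid, 64 mm diameter, 39 mm high; origin at the centre of its underside. Leave alone.
- tin_b: Second such moisture tin. Leave alone.
- wash_bottle: White plastic bottle, 62 mm diameter, 150 mm high, standing beyond the cabinet's open end; origin at the centre of its underside. Leave alone.

How it is judged:
On the way:
1. the door has dropped level into its notches while the bolt is still drawn back (z of door in the frame of cabinet between 0.104 and 0.1092 m and y of door in the frame of cabinet between 0.0405 and 0.0495 m and angle between door's own z axis and vertical below 0.015 rad and value of joint bolt below 0.01 m), for 0.2 s.
At the end, for the whole second after the job is handed in: The door lies at rest in its notches (origin less than 2.2 mm above the notch floor, within 4.5 mm of home along the rails, level within 0.015 rad) and the bolt is at least 18 mm across over its edge (z of door in the frame of cabinet between 0.104 and 0.1092 m and y of door in the frame of cabinet between 0.0405 and 0.0495 m and angle between door's own z axis and vertical below 0.015 rad and value of joint bolt above 0.018 m and linear speed of door below 0.01 m/s); the robot touches nothing.
It fails at once if the door is lifted more than 12 mm off its rails or tipped (z of door in the frame of cabinet above 0.124 m or angle between door's own z axis and vertical above 0.12 rad).
It fails at once if a ring in the cabinet is shifted more than 15 mm (distance of any of ring0, ring1, ring2, ring3 from where it was at the start of the episode above 0.015 m).
It fails at once if something lying around the cabinet is shifted more than 25 mm (distance of any of ring_cap, spatula, mallet, tin_a, tin_b, wash_bottle from where it was at the start of the episode above 0.025 m).
It also fails if it takes over 45 s, if anything falls off the work surface, if the arm or the gripper's body presses on something with over 40 N, if the wrist force passes 120 N, or if a joint passes its speed limit or range.

## Working session

There is one attempt and no reset: what is moved stays moved. The work goes in short steps, each a Python script; the robot and the scene stay as the last script left them, time stands still between calls to the robot, and variables do not carry over. Pictures are saved under pics/ and viewed, at most 10 in all, crops included, and the job is handed in when it is done.

```bash
mkdir -p pics; python3 - <<'E'
from bench import env, kinematics, monitor, eyes, job
import cv2
for n in("top","side"):
    f=eyes.grab_frame(n); print(n,f["mtx"].tolist(),f["view"].round(4).tolist())
    cv2.imwrite(f"pics/{n}0.png",cv2.resize(f["frame"][:,:,::-1],(800,600),interpolation=cv2.INTER_CUBIC))
s=monitor.sense();print(s["clock"],s["ee_rot"],s["contact_force"],s["finger_gap"])
E
```

```text
top [[476.2069079030664, 0.0, 257.99506743864447], [0.0, 476.2069079030664, 191.94906775586918], [0.0, 0.0, 1.0]] [[0.0012, -1.0, -0.0091, 0.024], [-0.9933, -0.0001, -0.1157, 0.5856], [0.1157, 0.0092, -0.9932, 1.3577], [0.0, 0.0, 0.0, 1.0]]
side [[432.1300439608541, 0.0, 247.73259676783883], [0.0, 432.1300439608541, 188.89726523381663], [0.0, 0.0, 1.0]] [[-0.8928, -0.4501, -0.0159, 0.5222], [-0.2697, 0.5626, -0.7815, 0.2351], [0.3607, -0.6935, -0.6237, 0.8034], [0.0, 0.0, 0.0, 1.0]]
0.1 [ 1.63652252e-01  9.86517919e-01 -5.34154649e-04 -2.23942798e-04] [-0.44493045  0.05808941 -0.64362471] 1.0025339514643803
```

View pics/top0.png

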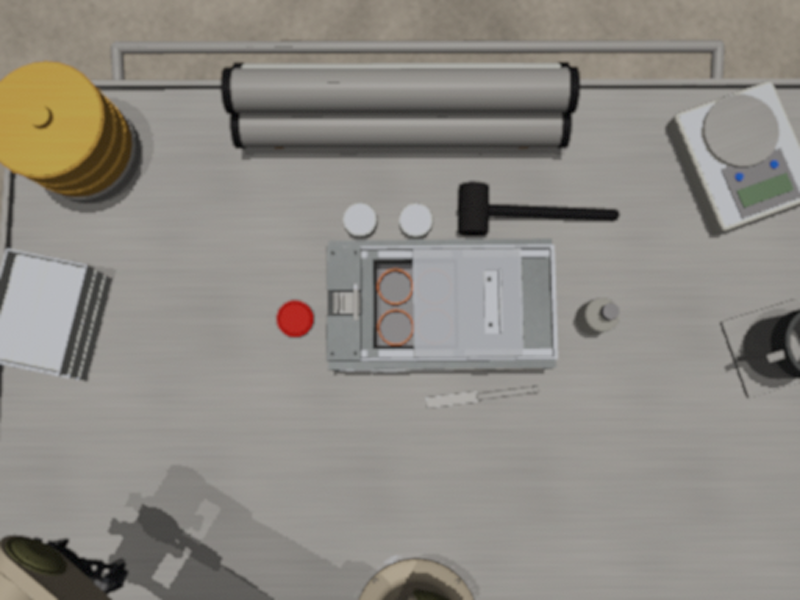

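View pics/side0.png

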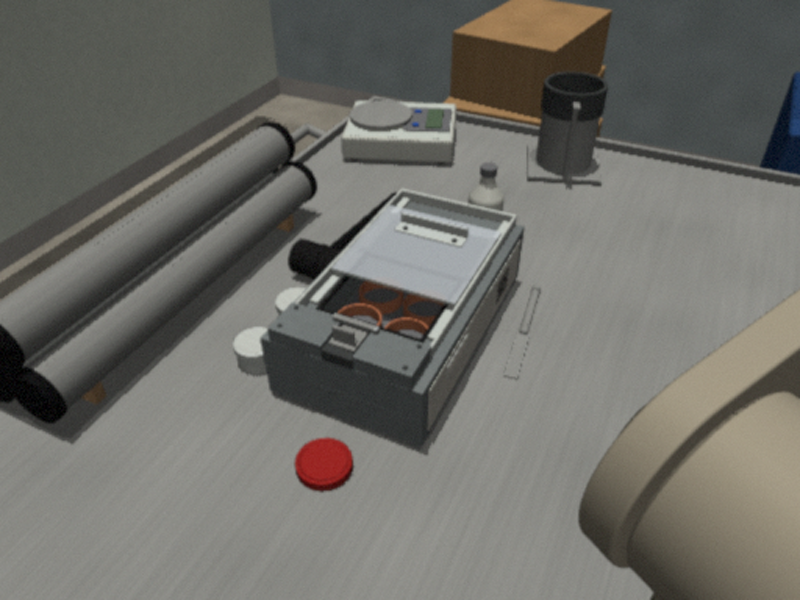

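The top view shows the cabinet nearly aligned with the world axes, with the bolt end at left (+y). The ledge is at about (491,302) and the bolt tab at about (345,303), both in 800-px scale. I'll enlarge the cabinet.

```bash
python3 - <<'E'
import cv2
im=cv2.imread("pics/top0.png")
cv2.imwrite("pics/c1.png",cv2.resize(im[230:385,315:570],None,fx=3.1,fy=3.1,interpolation=cv2.INTER_CUBIC))
E
```

```text
(no output)
```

View pics/c1.png

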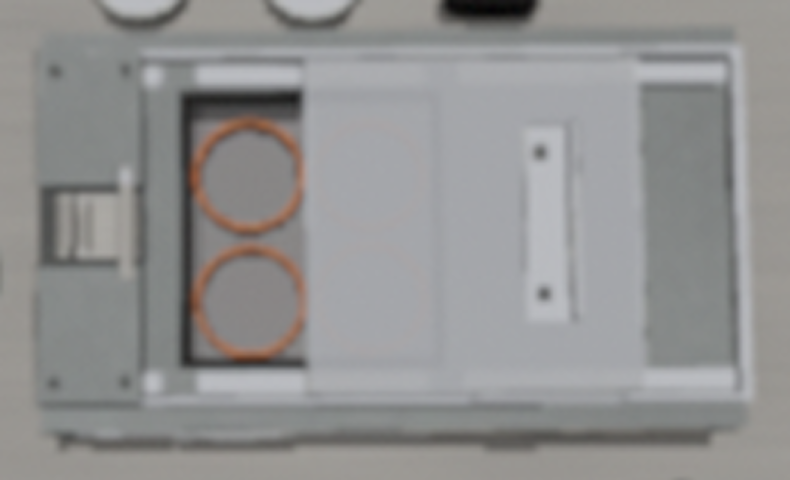

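```bash
cat > h.py <<'E'
from bench import env, kinematics, monitor, eyes, job
import numpy as np, cv2
def px2w(f,u,v,z):
    K,V=f["mtx"],f["view"]; R,t=V[:3,:3],V[:3,3]
    c=-R.T@t; d=R.T@np.linalg.solve(K,[u,v,1]); return c+d*(z-c[2])/d[2]
def w2px(f,p):
    q=f["mtx"]@(f["view"][:3,:3]@np.asarray(p)+f["view"][:3,3]); return q[:2]/q[2]
E
python3 - <<'E'
from h import *
f=eyes.grab_frame("top")
def c(u,v,z): # crop -> raw
    U=((u+.5)/3.1+315)*.64-.5; V=((v+.5)/3.1+230)*.64-.5
    return px2w(f,U,V,z).round(4)
for n,u,v,z in [("blk far outer",42,48,.13),("blk near outer",38,407,.13),("blk in far",141,52,.13),("blk in near",141,404,.13),("guide end far",742,48,.124),("guide end near",751,400,.124),
 ("door LF",303,60,.126),("door LN",307,395,.126),("door RF",640,62,.126),("door RN",643,392,.126),("ledge far R",569,127,.144),("ledge near R",572,320,.144),("ledge base?",577,320,.126),
 ("tab top far",57,193,.15),("tab near",57,258,.15),("body far",400,32,.107),("body near",400,430,.107)]: print(n,c(u,v,z))
E
```

```text
blk far outer [0.6718 0.1558 0.13  ]
blk near outer [0.4689 0.1554 0.13  ]
blk in far [0.6695 0.0996 0.13  ]
blk in near [0.4706 0.098  0.13  ]
guide end far [ 0.6728 -0.2416  0.124 ]
guide end near [ 0.4733 -0.2421  0.124 ]
door LF [0.6656 0.0078 0.126 ]
door LN [0.4758 0.0056 0.126 ]
door RF [ 0.6644 -0.1833  0.126 ]
door RN [ 0.4776 -0.1817  0.126 ]
ledge far R [ 0.6243 -0.1404  0.144 ]
ledge near R [ 0.5165 -0.1406  0.144 ]
ledge base? [ 0.5178 -0.1455  0.126 ]
tab top far [0.5864 0.1441 0.15  ]
tab near [0.5502 0.1437 0.15  ]
body far [ 0.6855 -0.0482  0.107 ]
body near [ 0.4569 -0.0471  0.107 ]
```

```bash
cat >> h.py <<'E'
Q=np.array([.5**.5,.5**.5,0,0])
def st(n):
    s=monitor.sense(); print(n,round(s["clock"],2),s["position"].round(4),s["contact_force"].round(2))
def pic(n,box=None):
    for c in("top","side"):
        f=eyes.grab_frame(c); cv2.imwrite(f"pics/{c}{n}.png",f["frame"][:,:,::-1])
E
python3 - <<'E'
from h import *
print(kinematics.ik([.571,-.178,.22],Q),kinematics.ik([.571,-.178,.22],[-Q[0],Q[1],0,0]))
env.close_gripper(); env.reach([.571,-.178,.22],Q); st("above")
env.movel([.571,-.178,.134],.1); st("down")
print(env.movel([.571,-.145,.134],.03,guard=1.5)); st("touch")
pic(1)
a=cv2.imread("pics/top1.png")[140:250,190:370];b=cv2.imread("pics/side1.png")[100:290,150:350]
r=lambda x:cv2.resize(x,(540,330) if x is a else (347,330),interpolation=cv2.INTER_CUBIC)
cv2.imwrite("pics/m1.png",cv2.resize(np.hstack([r(a),r(b)]),(800,298)))
E
```

```text
[-4.97882086e-01  4.83569205e-01  1.28037922e+00 -4.44089210e-16
  1.37764423e+00 -4.97882086e-01] [-4.97882086e-01  4.83569205e-01  1.28037922e+00 -4.44089210e-16
  1.37764423e+00  2.64371057e+00]
above 3.68 [ 0.5712 -0.1772  0.2201] [-0.07 -0.76  0.48]
down 4.69 [ 0.5713 -0.1781  0.1347] [ 0.48 -0.1   0.2 ]
True
touch 5.44 [ 0.5708 -0.1551  0.1337] [-0.92  0.57 -0.08]
```

View pics/m1.png

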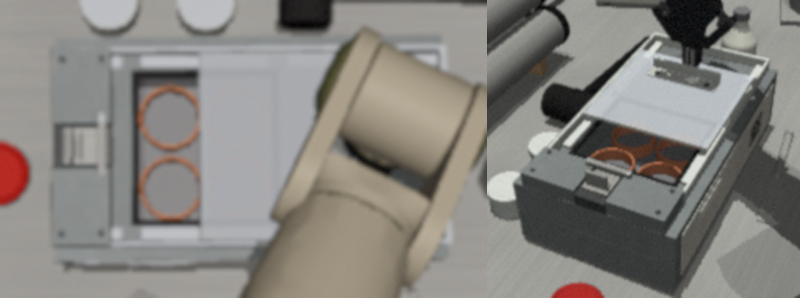

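The fingers stand centrally behind the ledge, and the door is still short of home. Next I push.

```bash
python3 - <<'E'
from h import *
print(env.movel([.571,-.09,.134],.03,guard=10)); st("a")
for y in np.arange(-.084,-.045,.006):
    g=env.movel([.571,y,.134],.02,guard=8); st(g)
    if g: break
pic(2)
env.movel([.571,monitor.sense()["position"][1]-.012,.134],.04); env.hold(.3); st("back")
pic(3)
a=cv2.imread("pics/side2.png")[100:290,150:350];b=cv2.imread("pics/side3.png")[100:290,150:350]
cv2.imwrite("pics/m2.png",cv2.resize(np.hstack([a,b]),(800,380),interpolation=cv2.INTER_CUBIC))
E
```

```text
False
a 7.88 [ 0.571 -0.09   0.134] [-1.26 -1.83 -0.67]
False 8.33 [ 0.5711 -0.0836  0.1341] [0.54 0.36 0.19]
False 8.78 [ 0.571  -0.0777  0.134 ] [ 0.93 -0.66  0.81]
False 9.23 [ 0.571  -0.0716  0.134 ] [-0.37 -0.29  1.28]
False 9.68 [ 0.571  -0.0656  0.134 ] [ 0.34 -0.18  0.04]
True 9.93 [ 0.5715 -0.0641  0.134 ] [ 1.09 -2.16  0.79]
back 10.78 [ 0.571 -0.076  0.134] [-0.56 -0.76  0.34]
```

View pics/m2.png

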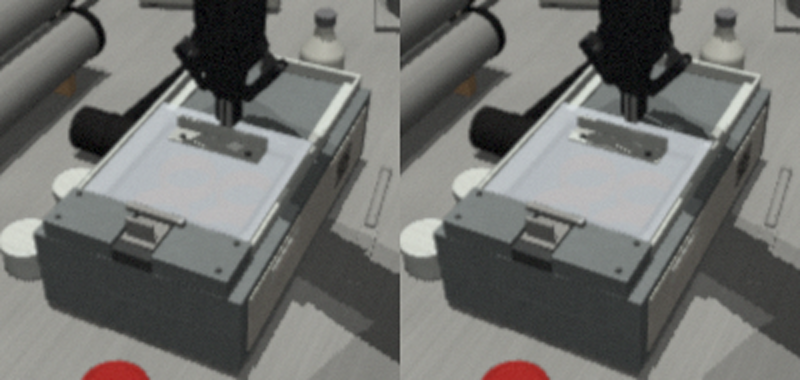

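The door is against the end block in both frames. Dropped or hanging can't be told at this size, so I'll lift the arm clear and look closely, with predicted edges for both cases.

```bash
python3 - <<'E'
from h import *
env.movel([.571,-.09,.134],.1); env.movel([.571,-.09,.24],.2); env.reach([.571,.22,.24],Q); st("up")
pic(4)
f=eyes.grab_frame("side")
for nm,p in {"ledge top far":(.055,-.061,.032),"ledge top near":(-.055,-.061,.032),"panel -y near":(-.095,-.095,.014),"panel -y far":(.095,-.095,.014)}.items():
  for z in(.112,.107):
    X,Y,Z=p; print(nm,z,w2px(f,(.571+X-.007*(Y+.045),-.0433+.045+Y+.007*X,z+Z)).round(1))
b=(215,140)
cv2.imwrite("pics/m4.png",cv2.resize(cv2.imread("pics/side4.png")[130:250,175:335],(800,600),interpolation=cv2.INTER_CUBIC))
E
```

```text
up 13.04 [0.5713 0.2188 0.2397] [0.24 0.09 0.49]
ledge top far 0.112 [242.2 153.9]
ledge top far 0.107 [242.2 155.7]
ledge top near 0.112 [287.2 165.9]
ledge top near 0.107 [287.1 167.7]
panel -y near 0.112 [309.4 168.8]
panel -y near 0.107 [309.2 170.6]
panel -y far 0.112 [233.9 149. ]
panel -y far 0.107 [233.9 150.7]
```

View pics/m4.png

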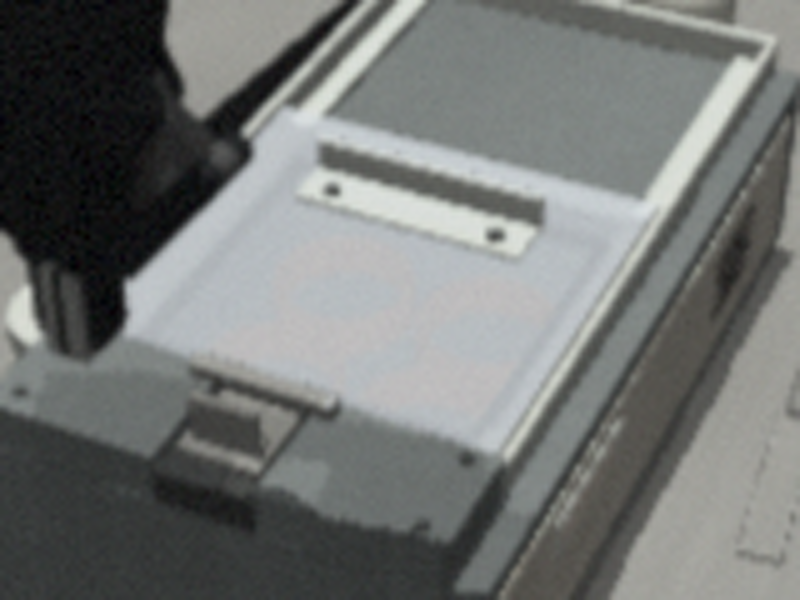

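```bash
python3 - <<'E'
from h import *
f=eyes.grab_frame("side")
def P(X,Y,Z): return w2px(f,(.571+X-.007*Y,-.0433+Y+.007*X,Z))
def m(u,v): return np.array([(u+.5)/5+175-.5,(v+.5)/5+130-.5])
print("ref guide near end",P(-.1,-.2,.124).round(1),m(776,37))
print("ref blk near inner",P(-.1,.1415,.130).round(1),m(506,462))
for y in(.0435,.045,.0465):
  for z in(.112,.107):
    print(y,z,[ (P(X,y+Y,z+Z)-m(*q)).round(1).tolist() for X,Y,Z,q in [(.055,-.057,.032,(320,143)),(-.055,-.057,.032,(545,200)),(-.095,-.095,.014,(655,205)),(.095,-.095,.014,(285,108))]])
E
```

```text
ref guide near end [332.2 137.6] [329.8 137. ]
ref blk near inner [277.4 221.2] [275.8 222. ]
0.0435 0.112 [[3.1, -3.7], [3.2, -3.1], [4.0, -2.1], [2.6, -2.6]]
0.0435 0.107 [[3.1, -1.9], [3.1, -1.3], [3.8, -0.3], [2.6, -0.8]]
0.045 0.112 [[2.8, -3.4], [2.9, -2.8], [3.8, -1.8], [2.3, -2.2]]
0.045 0.107 [[2.8, -1.6], [2.8, -0.9], [3.6, 0.0], [2.3, -0.5]]
0.0465 0.112 [[2.5, -3.1], [2.7, -2.4], [3.5, -1.4], [2.0, -1.9]]
0.0465 0.107 [[2.5, -1.2], [2.6, -0.5], [3.4, 0.4], [2.0, -0.2]]
```

Relative to the fixed reference points, the dropped hypothesis fits (about -0.5 px, against -2.3 px if hanging), and all four corners agree, so the door is level. Next is the bolt.

```bash
python3 - <<'E'
from h import *
env.movel([.569,.178,.24],.15); env.movel([.569,.178,.139],.12); st("down")
print(env.movel([.569,.165,.139],.03,guard=10)); st("near")
for y in np.arange(.160,.112,-.005):
    g=env.movel([.569,y,.139],.025,guard=12); st(g)
    if g: break
env.movel([.569,.175,.139],.12); env.movel([.569,.19,.25],.2); env.reach([.40,.30,.28],Q); st("clear")
pic(5)
a=cv2.imread("pics/side5.png")[130:250,175:335];b=cv2.imread("pics/top5.png")[140:250,190:337]
cv2.imwrite("pics/m5.png",np.hstack([cv2.resize(x,(400,300),interpolation=cv2.INTER_CUBIC) for x in(a,b)]))
E
```

```text
down 14.67 [0.5694 0.1782 0.1398] [ 0.15 -0.09 -0.55]
False
near 15.25 [0.569  0.1649 0.139 ] [ 0.55 -0.64  0.52]
False 15.6 [0.569  0.1599 0.139 ] [-0.7  -0.45  0.  ]
False 15.95 [0.569  0.1548 0.139 ] [0.15 0.42 0.33]
False 16.3 [0.569  0.1498 0.139 ] [0.41 0.23 0.53]
False 16.65 [0.569  0.1447 0.139 ] [-0.54  0.83  0.09]
False 17.0 [0.569  0.1397 0.139 ] [-0.24 -0.45  0.54]
False 17.35 [0.569  0.1347 0.139 ] [-0.26  0.54  0.16]
False 17.7 [0.569  0.1307 0.1391] [ 0.91  5.98 -0.07]
True 17.91 [0.5689 0.1308 0.1391] [0.72 4.97 1.76]
clear 19.98 [0.4009 0.2995 0.2794] [ 1.    0.52 -0.2 ]
```

View pics/m5.png

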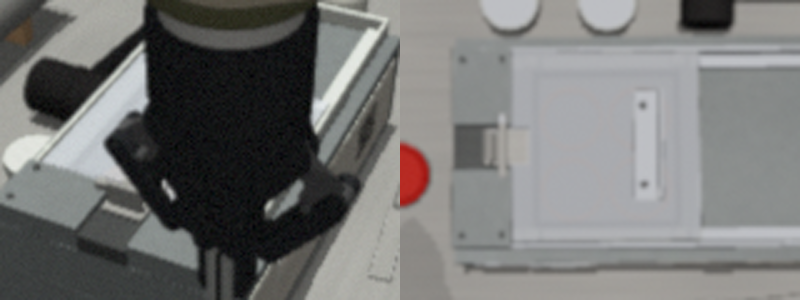

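In the top view the bolt lies across the door's edge (columns about 512–528 of the montage, roughly 17 mm). It stopped hard at TCP y 0.1307, which is about 21–22 mm of bolt travel. The arm is clear, so I'm handing in.

```bash
python3 -c "
from h import *
print(job.hand_in())"
```

```text
the job is handed in; nothing more can be done
None
```

I handed the job in after about 20 s of robot time: by the camera the door has dropped level into its notches and the bolt is pushed across it to its hard stop (about 21–22 mm), but the hand-in returned no verdict.

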